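Third hand: press a heatsink against a sprung fence

ROBOT

A 6-joint arm with a two-finger parallel gripper is mounted at the origin on a cart in front of the work surface, level with it; the furniture and walls round the work are solid. World frame = base frame: x ahead of the robot, y to its left, z up, the work surface at z = 0. Lengths are in m, angles in rad, forces in N, time in s.
With the tool pointing down it reaches from about 0.425 to 0.95 m from the base axis. Payload 3.5 kg.
Tool frame: the origin (TCP) lies on the mounting face of the last link; the fingertips stand 173 mm ahead of it and the grasp point (between the pads) lies 155 mm ahead of it; z points along the fingers, x is the direction in which the jaws open and shut, and the axes are right-handed (so a half turn about z gives the same grasp; the last joint's range is limited). The gripper opens to 85 mm and grips with 20 to 120 N. Pads are 22 mm wide; open, the fingers measure 114 mm over their backs; the gripper's body (76 mm by 85 mm) begins 54 mm behind the grasp point. The pads swing forward as they close: fully open they stand 13 mm farther back than shut.
Start: joints at [-1.42, 0.286, 1.577, -0, 1.279, -0.15], TCP at [0.2, -0.645, 0.405] pointing down, gripper open.
Joint ranges: [-2.77, 2.77], [-0.9, 2.22], [0.21, 2.48], [-1.53, 4.67], [0.24, 2.81], [-2.84, 2.84]. Speed limits (rad/s): [2.79, 2.79, 3.14, 3.14, 3.14, 3.14].

INTERFACE

Orientations are given as a unit quaternion [x, y, z, w].
In Python, from plant import get_state, read_camera, sign_off gives the robot as it stands.
- The arm moves only by the shell command python3 -m jog 'ROWS' [FORCE]. ROWS is JSON, a list of rows, each an object of numbers: "grip": the closure, from 0 (fully open) to 1 (shut); "x", "y", "z": the shift along the tool's x, y, z in mm; "rx", "ry", "rz": the turn, a rotation vector about the tool's x, y, z in degrees. A call has 1 to 8 rows; each row shifts and turns the commanded pose from where the row before left it, along the tool's axes as they then stand; what a row does not reach is not made up. A row lasts 1/12 s, in which the tool goes at most 41.7 mm and 7.16 degrees, less where a joint would pass 70% of its speed; a pose out of reach is approached as far as the arm can. A call with a gripper value outside its range is refused whole. The fingers move at their own pace and stop on an object; FORCE is the grip in N (left out, the last holds). Time passes only in rows, so rows that do not move let the fingers close. It gives the time, the measured TCP pose, the force and the opening at its end, in the units of the state.
- get_state(): the state, without advancing time (a new reading comes with each control period).
- read_camera(name): name is "side" or "top" or "wrist"; returns a dict with "frame" (480x640x3 uint8, red, green, blue), "intrinsics" (3x3 intrinsics, pixels), "R" (3x3) and "t" (3): a world point X has camera coordinates R X + t. Camera axes: x right, y down, z forward; pixel columns grow to the right and rows downward; lengths in m; the calibration is good to about 2 mm. A picture is of the moment at which its call begins. There is no depth.
- sign_off(): hands the job in, once; it reports no verdict.
The state is a dict: "time": time; "qpos": joint angles; "dq": joint speeds; "joint_efforts": joint torques, N m; "eef_pos": TCP position; "tcp_rot": TCP orientation; "contact_force": force on the tool from outside, world axes, zero at the start; "wrist_torque": the same for the moment, N m; "opening": opening from 0.0 (shut) to 1.0 (fully open).
Only numpy, scipy, OpenCV 4.12 (cv2) and the standard library are available. Lean on these libraries where they do the work, as an engineer would, in place of code of your own. Each camera call takes 0.05 s, during which the arm holds its last target.

TASK

Be my third hand: pick up the finned heatsink, set it flat on the fixture's base plate with the fins up, and press one end of its fins square and centred against the steel sprung fence, steadily with about 10 N, which pushes the fence back about half of its 30 mm travel. Never drive the fence to the end of its travel, and do not disturb the capacitor, the terminal block or the tape roll. Finish still holding the heatsink pressed like that, without letting go, so that I can drive its screws through the fence.

Things in the scene. Friction and masses are not known exactly. Their poses are not given: they have to be found in the camera images.
- heatsink: finned aluminium heatsink, 50 x 60 x 30 mm (x, y, z), about 0.12 kg, loose on the bench, fins up. Origin: centre of its underside; z up. Eight upright fins run along x, side by side along y. The outer fins' flat outer faces are at y = +-30 mm: grasp across y, 60 mm wide. The ends of fins and 5 mm thick foot are flush flat faces at x = +-25 mm; either may go against the fence.
- fixture: pressing fixture fixed to the bench: aluminium base plate 150 x 84 x 8 mm (x, y, z), a grey guide block on it (x 48 to 72 mm, 78 mm wide, top at z = 42 mm) and before that the steel sprung fence. Origin: centre of the plate's underside; x is the pressing direction, towards the fence; z up. Plate top at z = 8 mm, free from x = -75 mm to the fence's front face, x = +10 mm at rest.
- fence (a joint): slide of the steel sprung fence (plate 8 thick x 70 wide x 42 mm tall, from 9 to 51 mm above the bench, on two guide rods): 0 at rest, grows as the fence is pushed along the fixture's +x, hard stop at 0.030 m. Spring: 2.5 N preload plus 0.5 N per mm, so 10 N at 0.015 m; it springs back when let go.
- fence_face (a point): centre of the fence's front face (the face to press against; it looks along the fixture's -x); it moves with the fence. At rest it lies at x = 10, y = 0, z = 30 mm in the fixture's frame; axes as the fixture's.
- capacitor: dark upright capacitor, 36 mm across, 50 mm tall, loose bystander. Origin: centre of its underside.
- terminal_block: white six-way screw terminal strip, 18 x 60 x 16 mm, loose bystander. Origin: centre of its underside.
- tape_roll: roll of amber tape lying flat, 56 mm across, 19 mm high, loose bystander. Origin: centre of its underside.

How it is judged:
On the way:
1. the heatsink is picked up off the bench (height (world z) of heatsink above 0.012 m and contact force between the fingers and heatsink above 1 N), for 0.1 s.
At the end, for the whole second after the job is handed in: Held by the fingers, heatsink flat on the plate (gap under 4 mm, tilt under 0.1 rad), square to the fixture within 0.1 rad, centred on the fence within 8 mm, pressing it with 6 to 14 N so that it is 10 to 20 mm back; all at rest through the last second (value of joint fence between 0.01 and 0.02 m and contact force between heatsink and fence between 6 and 14 N and contact force between the fingers and heatsink above 2 N and y of heatsink in the frame of fixture between -0.008 and 0.008 m and z of heatsink in the frame of fixture between 0.005 and 0.012 m and angle between heatsink's own z axis and vertical below 0.1 rad and angle between the x axis of heatsink and the x axis of fixture, either way round below 0.1 rad and linear speed of heatsink below 0.02 m/s and velocity of joint fence between -0.01 and 0.01 m/s); the arm keeps its last pose, push and grip.
It fails at once if the fence is driven to the end of its travel (value of joint fence above 0.0285 m).
It fails at once if the upright capacitor is moved more than 30 mm or knocked over (distance of capacitor from where it was at the start of the episode above 0.03 m or angle between capacitor's own z axis and vertical above 0.6 rad).
It fails at once if the terminal block is moved more than 30 mm or knocked over (distance of terminal_block from where it was at the start of the episode above 0.03 m or angle between terminal_block's own z axis and vertical above 0.6 rad).
It fails at once if the tape roll is moved more than 30 mm or knocked over (distance of tape_roll from where it was at the start of the episode above 0.03 m or angle between tape_roll's own z axis and vertical above 0.6 rad).
It also fails if it takes over 35 s, if anything falls off the work surface, if the arm or the gripper's body presses on something with over 40 N, if the wrist force passes 120 N, or if a joint passes its speed limit or range.

## Working session

There is one attempt and no reset: what is moved stays moved. The work goes in short steps, Python scripts to look and compute and a shell command to move; the robot and the scene stay as the last step left them, time stands still between calls to the robot, and variables do not carry over. Pictures are saved under pics/ and viewed, and the job is handed in when it is done.

```bash
ls; mkdir -p pics; python3 - <<'E'
from plant import get_state, read_camera
import cv2,pickle
s=get_state(); print(s)
d={}
for n in ("side","top","wrist"):
    c=read_camera(n); d[n]=c
    cv2.imwrite(f"pics/{n}0.png",c["frame"][:,:,::-1]); print(n,c["intrinsics"],c["R"],c["t"])
pickle.dump(d,open("cams0.pkl","wb"))
E
```

```text
pics
{'time': 0.0, 'qpos': array([-1.42001195e+00,  2.87193059e-01,  1.57821642e+00, -1.12501008e-05,
        1.27859697e+00, -1.49976452e-01]), 'dq': array([ 0.00127485,  0.00048322, -0.00048183, -0.00063969, -0.00031664,
       -0.00137989]), 'joint_efforts': array([ 5.88940948e-04, -4.05981660e+01, -2.92624390e+01, -8.98861640e-05,
        5.86071226e-03, -9.75897096e-08]), 'eef_pos': array([ 0.19996991, -0.64442728,  0.40330707]), 'tcp_rot': array([ 0.80506155, -0.59319006, -0.00085756, -0.00084925]), 'contact_force': array([-0.77192162,  0.07803487, -0.71134731]), 'wrist_torque': array([ 0.00095084, -0.05881315, -0.02512942]), 'opening': 0.9992682917432907}
side [[525.42140459   0.         312.67274273]
 [  0.         525.42140459 241.19601496]
 [  0.           0.           1.        ]] [[ 0.9509176  -0.30943957  0.00169588]
 [-0.1471327  -0.45695113 -0.87723864]
 [ 0.27222728  0.83393214 -0.48005155]] [-0.67233693 -0.02746184  0.98660556]
top [[475.95717561   0.         316.83773219]
 [  0.         475.95717561 240.89610615]
 [  0.           0.           1.        ]] [[-0.02560825 -0.99957168  0.01416593]
 [-0.99817113  0.02479101 -0.0551344 ]
 [ 0.0547596  -0.01555192 -0.99837845]] [-0.34200936  0.61341664  0.87719526]
wrist [[386.01716844   0.         322.16361075]
 [  0.         386.01716844 237.08057097]
 [  0.           0.           1.        ]] [[ 0.29728877 -0.95478642 -0.00151317]
 [-0.91800038 -0.28626978  0.27445386]
 [-0.26247799 -0.08020296 -0.96159908]] [-0.67589924 -0.03530241  0.37835172]
```

View pics/top0.png

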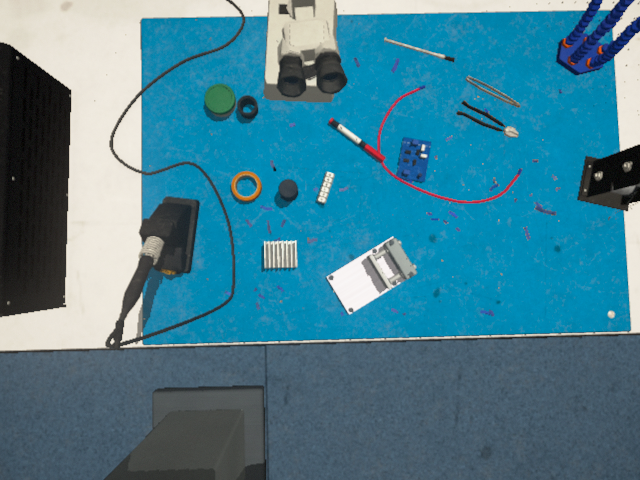

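View pics/side0.png

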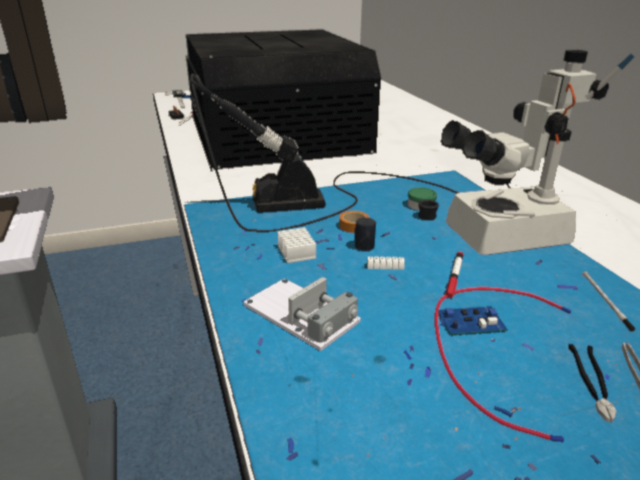

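View pics/wrist0.png

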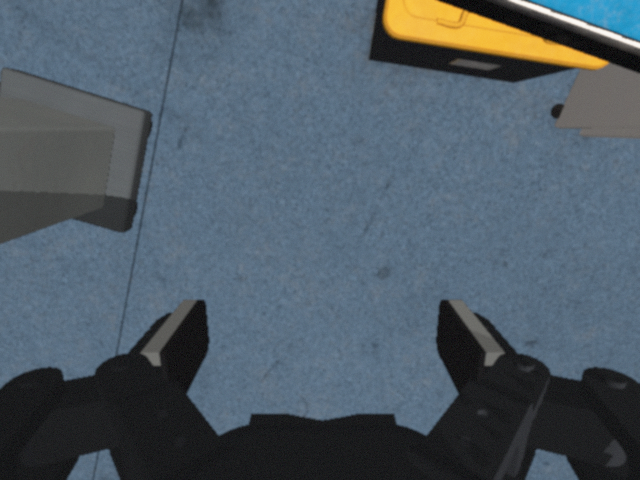

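Top view: heatsink near (281,254) with its fins running vertically in the image, the fixture at about (370,275) pressing up-right, and tape (246,186), capacitor (288,190) and terminal block (326,187) behind. I'll zoom in to measure.

```bash
python3 - <<'E'
import cv2,pickle
d=pickle.load(open("cams0.pkl","rb"))
f=d["top"]["frame"][225:325,255:425,::-1]
cv2.imwrite("pics/topz.png",cv2.resize(f,None,fx=4.7,fy=4.7,interpolation=cv2.INTER_CUBIC))
f=d["side"]["frame"][215:355,230:410,::-1]
cv2.imwrite("pics/sidez.png",cv2.resize(f,None,fx=4,fy=4,interpolation=cv2.INTER_CUBIC))
E
```

```text
(no output)
```

View pics/topz.png

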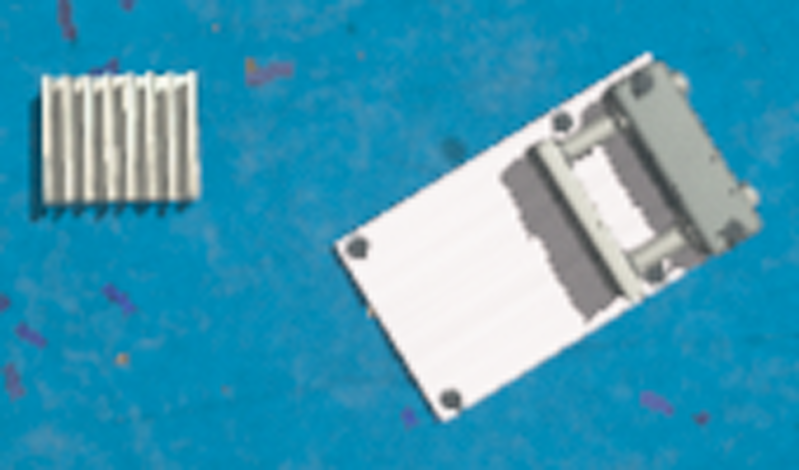

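View pics/sidez.png

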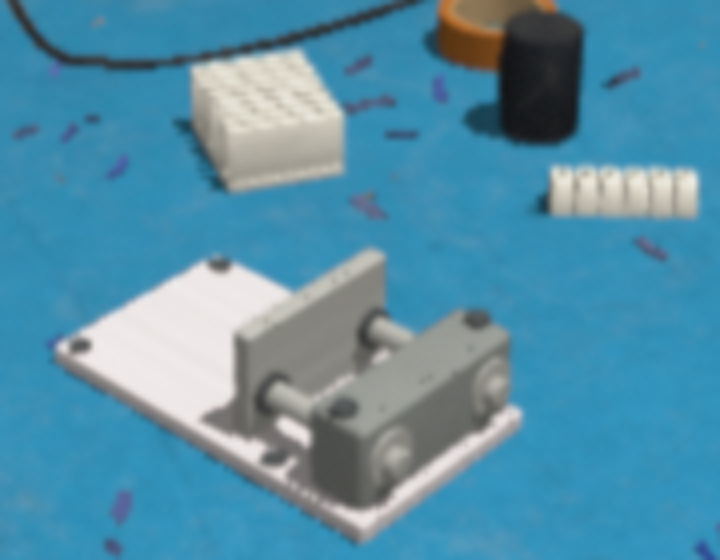

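```bash
cat > h.py <<'E'
import numpy as np,pickle
from scipy.optimize import least_squares
def proj(c,X):
    p=(c["R"]@np.asarray(X).T).T+c["t"]; q=(c["intrinsics"]@p.T).T
    return q[:,:2]/q[:,2:]
def place(p,L):
    x,y,th=p; c,s=np.cos(th),np.sin(th); L=np.asarray(L,float)/1000
    return np.c_[c*L[:,0]-s*L[:,1]+x, s*L[:,0]+c*L[:,1]+y, L[:,2]]
def fit(obs,p0):
    def r(p): return np.concatenate([(proj(c,place(p,L))-px).ravel() for c,L,px in obs])
    o=least_squares(r,p0,loss="soft_l1"); 
    return o.x,r(o.x).reshape(-1,2)
E
python3 - <<'E'
from h import *
d=pickle.load(open("cams0.pkl","rb"))
un=lambda px,s,o:(np.array(px)+.5)/s-.5+np.array(o)
T=lambda px:un(px,4.7,(255,225)); S=lambda px:un(px,4,(230,215))
fo=[(d["top"],[[-75,42,8],[-75,-42,8],[75,42,8]],T([[335,243],[443,421],[650,55]])),
 (d["side"],[[-75,-42,8],[-75,42,8],[75,-42,8],[75,42,8],[10,-35,51],[10,35,51]],S([[55,350],[215,258],[362,530],[520,412],[235,333],[375,250]]))]
ho=[(d["top"],[[25,30,30],[25,-30,30],[-25,-30,30],[-25,30,30]],T([[42,75],[198,72],[200,203],[45,205]])),
 (d["side"],[[-25,30,30],[-25,-30,30],[25,-30,30],[25,30,30],[-25,-30,0],[25,-30,0]],S([[192,66],[228,130],[343,118],[303,50],[230,188],[343,172]]))]
for n,o,p0 in (("fix",fo,[.5,-.4,-.8]),("hs",ho,[.55,-.25,0])):
    for oo in (o,o[:1],o[1:]):
        p,r=fit(oo,p0); print(n,p.round(4),np.degrees(p[2]).round(2),r.round(1).tolist())
# bystanders rough at z mid
c=d["top"]
for n,px,z in (("tape",(246,186),.01),("cap",(288,190),.04),("tb",(326,187),.012)):
    ray=c["R"].T@(np.linalg.inv(c["intrinsics"])@[*px,1]); o=-c["R"].T@c["t"]; print(n,(o+ray*(z-o[2])/ray[2]).round(3))
E
```

```text
fix [ 0.5386 -0.4604 -1.0497] -60.14 [[0.8, -0.2], [0.9, -0.1], [0.7, -1.1], [-0.6, -0.7], [0.3, -0.9], [0.2, -0.1], [0.7, -0.0], [-1.1, -0.4], [-1.3, -0.7]]
fix [ 0.5376 -0.4589 -1.0575] -60.59 [[-0.0, 0.0], [-0.2, 0.3], [0.2, -0.3]]
fix [ 0.5388 -0.4614 -1.0476] -60.02 [[-0.5, -0.3], [0.4, -0.6], [0.7, 0.4], [1.1, 0.3], [-0.7, 0.0], [-1.0, -0.4]]
hs [ 0.5828 -0.2891 -0.0052] -0.3 [[0.6, -0.5], [-0.3, -0.5], [-0.3, -1.4], [0.3, -1.2], [-0.6, -0.1], [-0.5, 0.2], [-0.1, -1.3], [-0.7, -0.0], [-0.6, 1.4], [-0.2, 0.8]]
hs [ 0.5811 -0.289  -0.0063] -0.36 [[0.5, 0.4], [-0.4, 0.4], [-0.3, -0.5], [0.2, -0.3]]
hs [ 0.5838 -0.2887 -0.0141] -0.81 [[0.0, -0.3], [-0.2, -0.1], [0.3, -1.4], [-0.0, -0.2], [-0.3, 1.1], [0.2, 0.6]]
tape [ 0.714 -0.225  0.01 ]
cap [ 0.699 -0.306  0.04 ]
tb [ 0.708 -0.378  0.012]
```

```bash
cat >> h.py <<'E'
from scipy.spatial.transform import Rotation as Ro
def togo(x,y,z,yaw):
    "world target TCP and yaw(deg) of tool x: remaining shift in tool axes (mm) + world, rotvec tool deg"
    from plant import get_state
    s=get_state(); R=Ro.from_quat(s["tcp_rot"]); dw=np.array([x,y,z])-s["eef_pos"]
    a=np.radians(yaw); G=Ro.from_matrix(np.array([[np.cos(a),np.sin(a),0],[np.sin(a),-np.cos(a),0],[0,0,-1]]))
    print("t",round(s["time"],2),"pos",s["eef_pos"].round(4),"shift if tool at target yaw",(G.inv().apply(dw)*1000).round(1),"now",(R.inv().apply(dw)*1000).round(1),"rot",np.degrees((R.inv()*G).as_rotvec()).round(2),"F",s["contact_force"].round(2),"op",round(s["opening"],3),"q",s["qpos"].round(2))
E
python3 -c "from h import *; togo(.582,-.289,.25,-90.3)"
python3 -m jog '[{"rz":6},{"rz":6},{"rz":5.5},{"x":-28,"y":-30,"z":10},{"x":-28,"y":-30,"z":10},{"x":-28,"y":-30,"z":10},{"x":-28,"y":-30,"z":10},{"x":-28,"y":-30,"z":10}]' 50
python3 -c "from h import *; togo(.582,-.289,.25,-90.3)"
```

```text
t 0.15 pos [ 0.2    -0.6445  0.4036] shift if tool at target yaw [-357.5 -380.2  153.6] now [-226.1 -470.2  154.2] rot [ 0.    0.11 17.53] F [ 0.22  0.32 -0.22] op 1.001 q [-1.42  0.29  1.58 -0.    1.28 -0.15]
t 0.15 pos [ 0.2    -0.6445  0.4036] shift if tool at target yaw [-357.5 -380.2  153.6] now [-226.1 -470.2  154.2] rot [ 0.    0.11 17.53] F [ 0.22  0.32 -0.22] op 1.001 q [-1.42  0.29  1.58 -0.    1.28 -0.15]$[0]: bad value
```

```bash

python3 -m jog '[{"grip":0,"x":0,"y":0,"z":0,"rx":0,"ry":0,"rz":6},{"grip":0,"x":0,"y":0,"z":0,"rx":0,"ry":0,"rz":6},{"grip":0,"x":0,"y":0,"z":0,"rx":0,"ry":0,"rz":5.5},{"grip":0,"x":-28,"y":-30,"z":10,"rx":0,"ry":0,"rz":0},{"grip":0,"x":-28,"y":-30,"z":10,"rx":0,"ry":0,"rz":0},{"grip":0,"x":-28,"y":-30,"z":10,"rx":0,"ry":0,"rz":0},{"grip":0,"x":-28,"y":-30,"z":10,"rx":0,"ry":0,"rz":0},{"grip":0,"x":-28,"y":-30,"z":10,"rx":0,"ry":0,"rz":0}]' 50
python3 -c "from h import *; togo(.582,-.289,.25,-90.3)"
```

```text
time: 0.82
eef_pos: [0.3495, -0.5057, 0.3546]
tcp_rot: [-0.705, 0.709, 0.0, 0.0]
contact_force: [0.1, -0.2, -0.3]
opening: 1.0
t 0.82 pos [ 0.3495 -0.5057  0.3546] shift if tool at target yaw [-217.9 -231.3  104.6] now [-217.9 -231.4  104.7] rot [ 0.01  0.03 -0.  ] F [ 0.07 -0.15 -0.33] op 1.0 q [-1.13  0.2   1.77  0.    1.17  0.45]
```

```bash

python3 -m jog '[{"grip":0,"x":-28,"y":-30,"z":13},{"grip":0,"x":-28,"y":-30,"z":13},{"grip":0,"x":-28,"y":-30,"z":13},{"grip":0,"x":-28,"y":-30,"z":13},{"grip":0,"x":-28,"y":-30,"z":13},{"grip":0,"x":-28,"y":-30,"z":13},{"grip":0,"x":-28,"y":-30,"z":13},{"grip":0,"x":-20,"y":-20,"z":13}]'
python3 - <<'E'
from h import *
from plant import read_camera
import cv2
togo(.582,-.289,.25,-90.3)
c=read_camera("wrist"); cv2.imwrite("pics/w1.png",c["frame"][:,:,::-1]); pickle.dump(c,open("w1.pkl","wb"))
print(proj(c,place([.582,-.289,-.005],[[25,30,30],[25,-30,30],[-25,-30,30],[-25,30,30]])).round(1), -c["R"].T@c["t"])
E
```

```text
t 0.82 pos [ 0.3495 -0.5057  0.3546] shift if tool at target yaw [-217.9 -231.3  104.6] now [-217.9 -231.4  104.7] rot [ 0.01  0.03 -0.  ] F [ 0.07 -0.15 -0.33] op 1.0 q [-1.13  0.2   1.77  0.    1.17  0.45]
[[ -93.6 -195.3]
 [   6.5 -195.2]
 [  24.2  -95.3]
 [ -70.4  -95.4]] [ 0.42051389 -0.50741013  0.32360175]$[0]: bad value
```

View pics/w1.png

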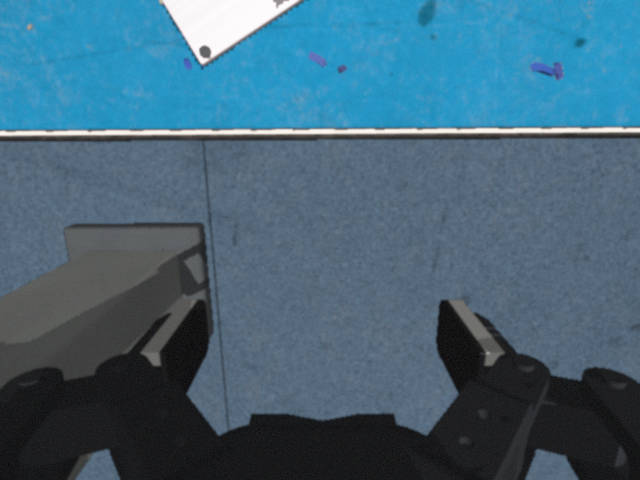

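The move was refused, so every row needs all its keys; I'll write them out in full. The wrist picture shows only the bench edge (row 133) and the fixture corner (203,66).

```bash

python3 -m jog '[{"grip":0,"x":-28,"y":-30,"z":13,"rx":0,"ry":0,"rz":0},{"grip":0,"x":-28,"y":-30,"z":13,"rx":0,"ry":0,"rz":0},{"grip":0,"x":-28,"y":-30,"z":13,"rx":0,"ry":0,"rz":0},{"grip":0,"x":-28,"y":-30,"z":13,"rx":0,"ry":0,"rz":0},{"grip":0,"x":-28,"y":-30,"z":13,"rx":0,"ry":0,"rz":0},{"grip":0,"x":-28,"y":-30,"z":13,"rx":0,"ry":0,"rz":0},{"grip":0,"x":-28,"y":-30,"z":13,"rx":0,"ry":0,"rz":0},{"grip":0,"x":-21,"y":-20,"z":13,"rx":0,"ry":0,"rz":0}]'
python3 - <<'E'
from h import *
from plant import read_camera
import cv2
togo(.582,-.289,.25,-90.3)
c=read_camera("wrist"); cv2.imwrite("pics/w2.png",c["frame"][:,:,::-1]); pickle.dump(c,open("w2.pkl","wb"))
print(proj(c,place([.582,-.289,-.005],[[25,30,30],[25,-30,30],[-25,-30,30],[-25,30,30]])).round(1), -c["R"].T@c["t"])
E
```

```text
time: 1.53
eef_pos: [0.5747, -0.2954, 0.2537]
tcp_rot: [-0.706, 0.708, -0.0, 0.0]
contact_force: [0.0, -0.4, -0.1]
opening: 0.999
t 1.53 pos [ 0.5747 -0.2954  0.2537] shift if tool at target yaw [-6.5 -7.3  3.7] now [-6.4 -7.3  3.7] rot [-0.03  0.02  0.12] F [ 0.03 -0.38 -0.08] op 0.999 q [-0.63  0.38  1.75  0.    1.01  0.94]
[[247.6 206.2]
 [365.8 206.6]
 [362.7 297.1]
 [252.2 296.8]] [ 0.64570294 -0.29695149  0.222749  ]
```

View pics/w2.png

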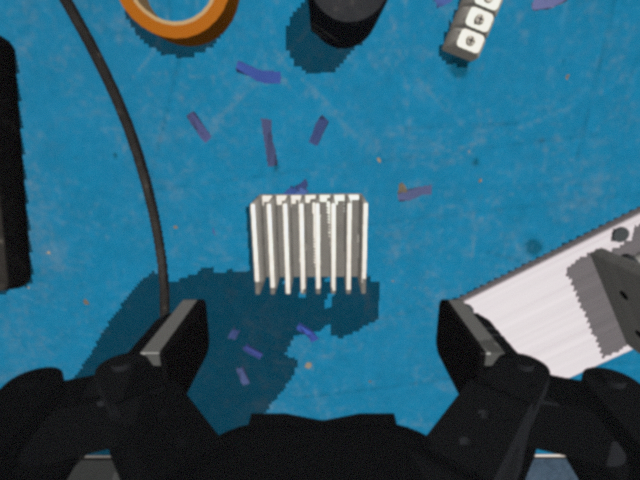

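The wrist picture shows the heatsink top spanning (251–367, 204–293), within about 4 px of prediction. Correcting and descending.

```bash

python3 -m jog '[{"grip":0,"x":-2,"y":-3,"z":5,"rx":0,"ry":0,"rz":0},{"grip":0,"x":0,"y":0,"z":15,"rx":0,"ry":0,"rz":0},{"grip":0,"x":0,"y":0,"z":15,"rx":0,"ry":0,"rz":0},{"grip":0,"x":0,"y":0,"z":10,"rx":0,"ry":0,"rz":0},{"grip":0,"x":0,"y":0,"z":0,"rx":0,"ry":0,"rz":0},{"grip":0,"x":0,"y":0,"z":0,"rx":0,"ry":0,"rz":0}]'
python3 -c "from h import *; togo(.583,-.2895,.177,-90.3)"
```

```text
time: 2.08
eef_pos: [0.5748, -0.2963, 0.2078]
tcp_rot: [-0.705, 0.709, 0.001, -0.0]
contact_force: [0.8, -0.5, 0.2]
opening: 1.003
t 2.08 pos [ 0.5748 -0.2963  0.2078] shift if tool at target yaw [-6.9 -8.2 30.8] now [-6.8 -8.2 30.8] rot [ 0.13  0.09 -0.07] F [ 0.85 -0.49  0.25] op 1.003 q [-0.63  0.44  1.76 -0.    0.94  0.94]
```

```bash

python3 -m jog '[{"grip":0,"x":-7,"y":-8,"z":0,"rx":0,"ry":0,"rz":0},{"grip":0,"x":0,"y":0,"z":10,"rx":0,"ry":0,"rz":0},{"grip":0,"x":0,"y":0,"z":11,"rx":0,"ry":0,"rz":0},{"grip":0,"x":0,"y":0,"z":9,"rx":0,"ry":0,"rz":0},{"grip":0,"x":0,"y":0,"z":0,"rx":0,"ry":0,"rz":0},{"grip":0,"x":0,"y":0,"z":0,"rx":0,"ry":0,"rz":0}]'
python3 - <<'E'
from h import *
from plant import read_camera
import cv2
togo(.583,-.2895,.177,-90.3)
c=read_camera("wrist"); cv2.imwrite("pics/w3.png",c["frame"][:,:,::-1])
c=read_camera("side"); cv2.imwrite("pics/s3.png",cv2.resize(c["frame"][190:340,230:430,::-1],None,fx=4,fy=4))
E
```

```text
time: 2.58
eef_pos: [0.5834, -0.2882, 0.1777]
tcp_rot: [-0.705, 0.709, 0.001, -0.0]
contact_force: [0.8, 0.1, -0.6]
opening: 1.001
t 2.58 pos [ 0.5834 -0.2882  0.1777] shift if tool at target yaw [1.3 0.4 0.7] now [1.3 0.4 0.7] rot [0.14 0.09 0.04] F [ 0.75  0.15 -0.62] op 1.001 q [-0.61  0.5   1.75 -0.    0.89  0.96]
```

View pics/w3.png

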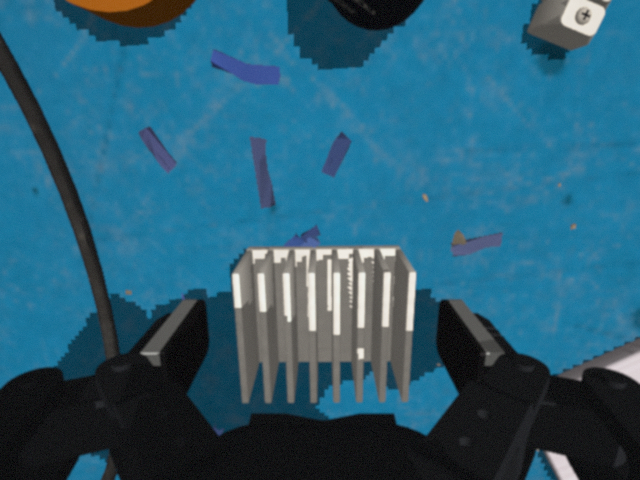

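View pics/s3.png

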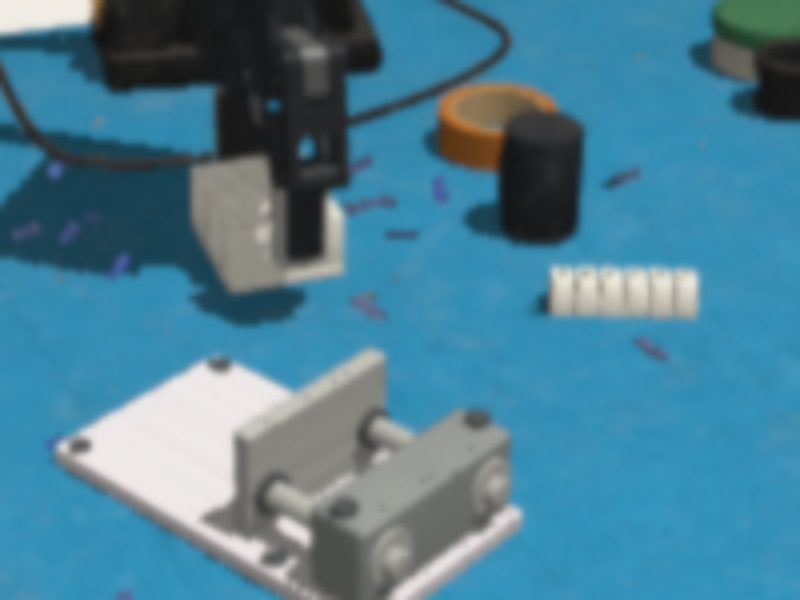

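The fingers straddle the heatsink (fins 235–415 px between pads at 207 and 440). Closing.

```bash

python3 -m jog '[{"grip":1,"x":0,"y":0,"z":0,"rx":0,"ry":0,"rz":0},{"grip":1,"x":0,"y":0,"z":0,"rx":0,"ry":0,"rz":0},{"grip":1,"x":0,"y":0,"z":0,"rx":0,"ry":0,"rz":0},{"grip":1,"x":0,"y":0,"z":0,"rx":0,"ry":0,"rz":0},{"grip":1,"x":0,"y":0,"z":0,"rx":0,"ry":0,"rz":0},{"grip":1,"x":0,"y":0,"z":0,"rx":0,"ry":0,"rz":0},{"grip":1,"x":0,"y":0,"z":0,"rx":0,"ry":0,"rz":0},{"grip":1,"x":0,"y":0,"z":0,"rx":0,"ry":0,"rz":0}]' 60
python3 -m jog '[{"grip":1,"x":0,"y":0,"z":0,"rx":0,"ry":0,"rz":0},{"grip":1,"x":0,"y":0,"z":-5,"rx":0,"ry":0,"rz":0},{"grip":1,"x":0,"y":0,"z":-12,"rx":0,"ry":0,"rz":0},{"grip":1,"x":0,"y":0,"z":-15,"rx":0,"ry":0,"rz":0},{"grip":1,"x":0,"y":0,"z":-15,"rx":0,"ry":0,"rz":0},{"grip":1,"x":0,"y":0,"z":-15,"rx":0,"ry":0,"rz":0},{"grip":1,"x":0,"y":0,"z":-10,"rx":0,"ry":0,"rz":0},{"grip":1,"x":0,"y":0,"z":0,"rx":0,"ry":0,"rz":0}]'
python3 - <<'E'
from h import *
from plant import read_camera
import cv2
togo(.523,-.434,.25,-150.2)
c=read_camera("wrist"); cv2.imwrite("pics/w4.png",c["frame"][:,:,::-1])
c=read_camera("side"); cv2.imwrite("pics/s4.png",cv2.resize(c["frame"][150:300,230:430,::-1],None,fx=4,fy=4))
E
```

```text
time: 3.35
eef_pos: [0.5843, -0.2889, 0.1803]
tcp_rot: [-0.705, 0.709, -0.001, 0.0]
contact_force: [0.0, 0.1, 5.0]
opening: 0.684
time: 4.02
eef_pos: [0.585, -0.2893, 0.2559]
tcp_rot: [-0.705, 0.709, -0.004, 0.001]
contact_force: [0.4, -0.2, -0.6]
opening: 0.687
t 4.02 pos [ 0.585  -0.2893  0.2559] shift if tool at target yaw [125.7 -94.8   5.9] now [145.   61.3   6.2] rot [-4.300e-01 -4.000e-02  5.994e+01] F [ 0.4  -0.2  -0.63] op 0.687 q [-0.61  0.39  1.74 -0.    1.01  0.96]
```

View pics/w4.png

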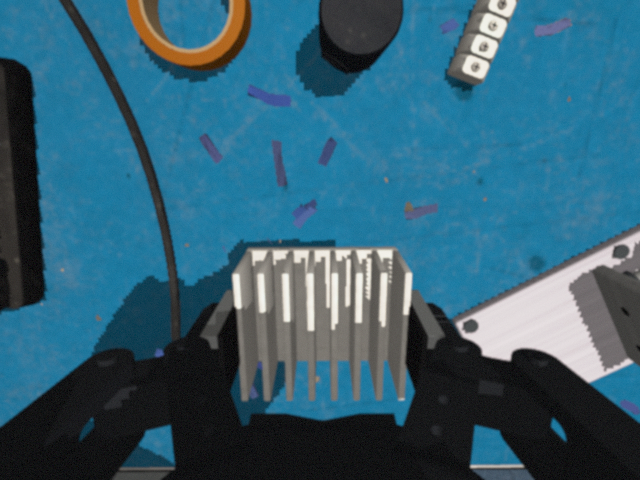

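View pics/s4.png

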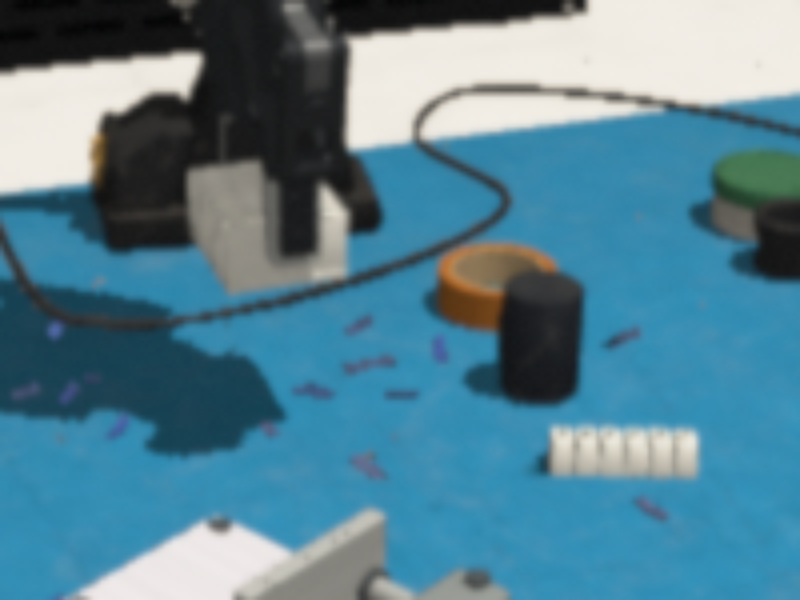

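Held and lifted clear; fins are still at 235–410 px, as before. Rotating by 60° and translating over the free plate.

```bash

python3 -m jog '[{"grip":1,"x":0,"y":0,"z":0,"rx":0,"ry":0,"rz":4},{"grip":1,"x":0,"y":0,"z":0,"rx":0,"ry":0,"rz":7},{"grip":1,"x":0,"y":0,"z":0,"rx":0,"ry":0,"rz":7},{"grip":1,"x":0,"y":0,"z":0,"rx":0,"ry":0,"rz":7},{"grip":1,"x":0,"y":0,"z":0,"rx":0,"ry":0,"rz":7},{"grip":1,"x":0,"y":0,"z":0,"rx":0,"ry":0,"rz":7},{"grip":1,"x":0,"y":0,"z":0,"rx":0,"ry":0,"rz":7},{"grip":1,"x":0,"y":0,"z":0,"rx":0,"ry":0,"rz":7}]'
python3 -m jog '[{"grip":1,"x":0,"y":0,"z":0,"rx":0,"ry":0,"rz":5},{"grip":1,"x":0,"y":0,"z":0,"rx":0,"ry":0,"rz":2},{"grip":1,"x":15,"y":-10,"z":0,"rx":0,"ry":0,"rz":0},{"grip":1,"x":22,"y":-18,"z":0,"rx":0,"ry":0,"rz":0},{"grip":1,"x":22,"y":-18,"z":0,"rx":0,"ry":0,"rz":0},{"grip":1,"x":22,"y":-18,"z":0,"rx":0,"ry":0,"rz":0},{"grip":1,"x":22,"y":-18,"z":0,"rx":0,"ry":0,"rz":0},{"grip":1,"x":15,"y":-10,"z":0,"rx":0,"ry":0,"rz":0}]'
python3 -m jog '[{"grip":1,"x":0,"y":0,"z":0,"rx":0,"ry":0,"rz":0},{"grip":1,"x":0,"y":0,"z":0,"rx":0,"ry":0,"rz":0}]'
python3 - <<'E'
from h import *
from plant import read_camera
import cv2
togo(.523,-.434,.25,-150.2)
for n in ("wrist","top","side"):
    c=read_camera(n); pickle.dump(c,open(n+"5.pkl","wb"))
    f=c["frame"][:,:,::-1]
    if n=="top": f=cv2.resize(f[215:325,265:425],None,fx=5,fy=5,interpolation=cv2.INTER_CUBIC)
    if n=="side": f=cv2.resize(f[215:355,230:410],None,fx=4,fy=4,interpolation=cv2.INTER_CUBIC)
    cv2.imwrite(f"pics/{n}5.png",f)
E
```

```text
time: 4.78
eef_pos: [0.5834, -0.2883, 0.2496]
tcp_rot: [-0.312, 0.95, 0.001, -0.001]
contact_force: [0.3, -0.6, -1.6]
opening: 0.68
time: 5.45
eef_pos: [0.5257, -0.4291, 0.2499]
tcp_rot: [-0.256, 0.967, 0.001, -0.001]
contact_force: [-0.2, 0.5, -1.0]
opening: 0.687
time: 5.62
eef_pos: [0.5262, -0.4276, 0.2499]
tcp_rot: [-0.256, 0.967, 0.001, -0.0]
contact_force: [0.9, 0.6, -2.1]
opening: 0.683
t 5.62 pos [ 0.5262 -0.4276  0.2499] shift if tool at target yaw [ 5.9 -3.9 -0.1] now [ 5.9 -4.  -0.1] rot [ 0.15 -0.01 -0.19] F [ 0.91  0.58 -2.07] op 0.683 q [-0.83  0.45  1.67  0.    1.03  1.79]
```

View pics/wrist5.png

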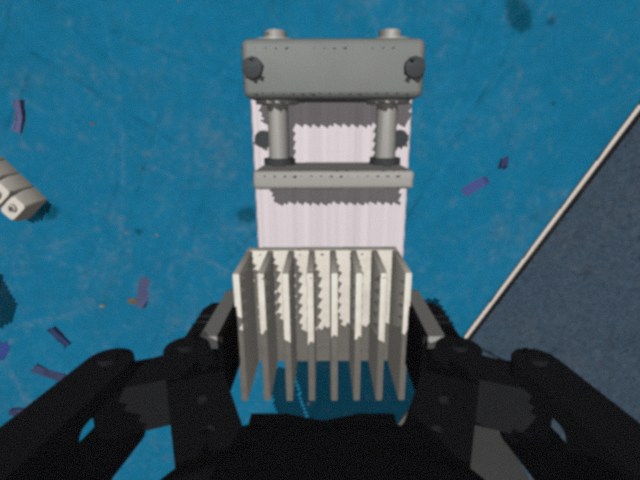

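View pics/top5.png

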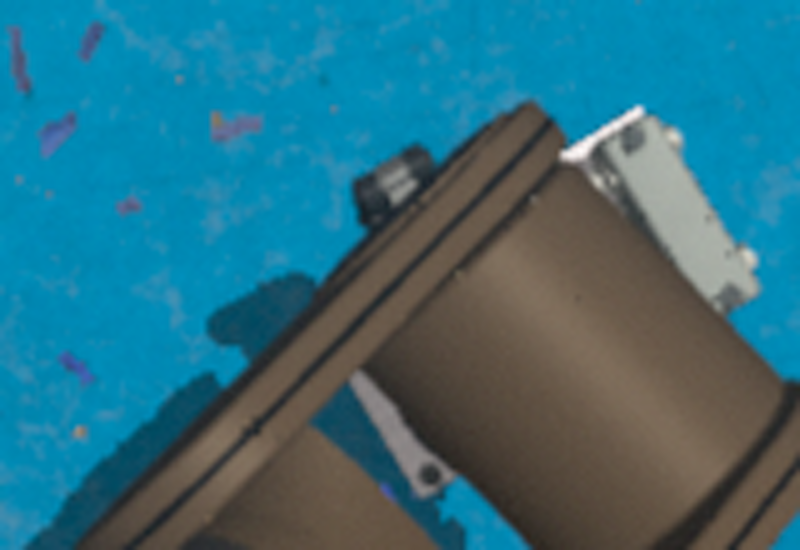

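View pics/side5.png

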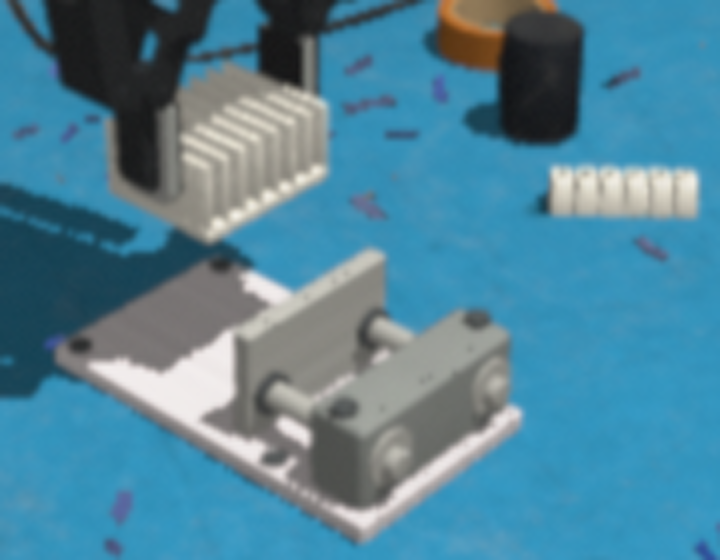

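```bash
python3 - <<'E'
from h import *
import cv2
c=pickle.load(open("wrist5.pkl","rb"))
f=cv2.resize(c["frame"][25:265,220:440,::-1],None,fx=3,fy=2.5*1.2 if 0 else 2.5,interpolation=cv2.INTER_CUBIC)
f=cv2.resize(c["frame"][25:265,225:435,::-1],None,fx=2.5,fy=2.5,interpolation=cv2.INTER_CUBIC)
cv2.imwrite("pics/wz5.png",f)
un=lambda px:np.array(px,float)
o=[(c,[[10,35,51],[10,-35,51],[48,39,42],[48,-39,42],[72,39,42],[72,-39,42]],un([[255,187],[412,187],[245,98],[424,97],[244,41],[423,40]]))]
p,r=fit(o,[.538,-.46,-1.05]); print(p.round(4),np.degrees(p[2]),r.round(1).tolist())
E
```

```text
[ 0.5392 -0.4606 -1.0497] -60.14273990313269 [[-0.9, 2.1], [2.6, 1.6], [-1.2, 0.2], [0.6, 0.6], [-3.7, -4.2], [5.6, -3.8]]
```

View pics/wz5.png

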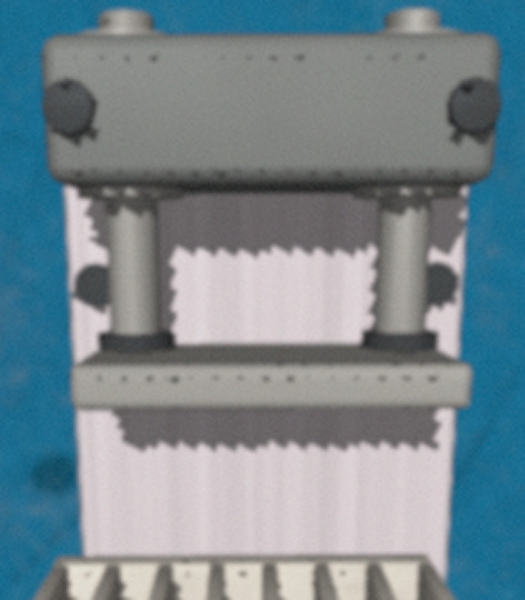

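```bash
python3 - <<'E'
from h import *
import cv2
c=pickle.load(open("wrist5.pkl","rb"))
f=cv2.resize(c["frame"][235:415,220:430,::-1],None,fx=3.5,fy=3.3,interpolation=cv2.INTER_CUBIC)
cv2.imwrite("pics/wh5.png",f)
fx=np.array([.539,-.4605,np.radians(-60.14)])
def infix(X): 
    d=X[:2]-fx[:2]; a=fx[2]; return np.array([np.cos(a)*d[0]+np.sin(a)*d[1],-np.sin(a)*d[0]+np.cos(a)*d[1],X[2]])*1000
print("tcp in fix",infix(np.array([.5262,-.4276,.2499])))
o=-c["R"].T@c["t"]; print("cam in fix",infix(o))
for z in (.065,.07,.075):
  for px in ((248,248),(397,248)):
    ray=c["R"].T@(np.linalg.inv(c["intrinsics"])@[*px,1]); print(z,infix(o+ray*(z-o[2])/ray[2]).round(1))
# predicted heatsink outline if centred at tcp, bottom tcp-.18
p=[.5262,-.4276,np.radians(-60.14)]
print(proj(c,place(p,[[25,30,70],[25,-30,70],[25,30,100],[25,-30,100],[-25,30,100],[-25,-30,100]])).round(0))
E
```

```text
tcp in fix [-34.90524047   5.27960109 249.9       ]
cam in fix [ 36.49131423   5.44922176 218.67640633]
0.065 [-12.4  36.5  65. ]
0.065 [-12.6 -25.8  65. ]
0.07 [-10.8  35.5  70. ]
0.07 [-11.  -24.7  70. ]
0.075 [-9.2 34.5 75. ]
0.075 [ -9.4 -23.7  75. ]
[[248. 246.]
 [397. 245.]
 [232. 273.]
 [414. 273.]
 [241. 401.]
 [406. 401.]]
```

View pics/wh5.png

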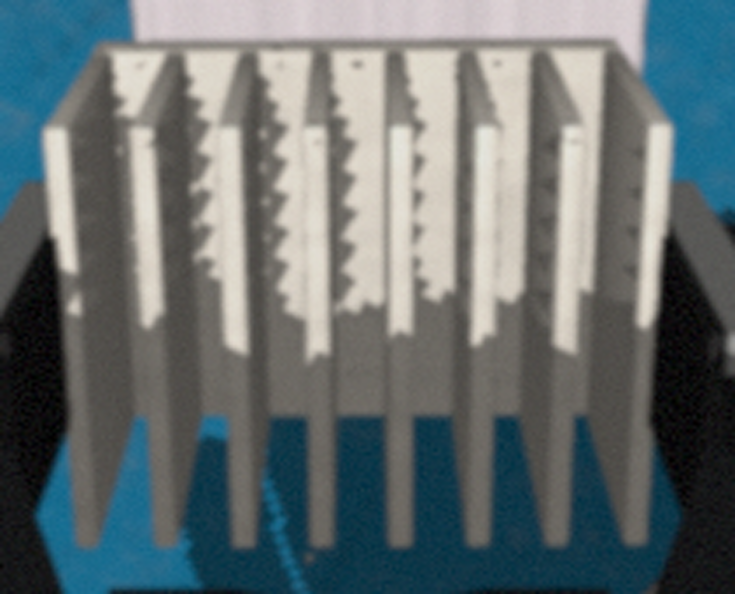

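The model overlay matches the wrist picture within 2 px: heatsink centred on the TCP, underside 180 mm ahead of it. It sits 5 mm off-centre, so I'll shift +5 mm in tool x and descend.

```bash

python3 -m jog '[{"grip":1,"x":5,"y":0,"z":8,"rx":0.2,"ry":0,"rz":-0.1},{"grip":1,"x":0,"y":0,"z":15,"rx":0,"ry":0,"rz":0},{"grip":1,"x":0,"y":0,"z":15,"rx":0,"ry":0,"rz":0},{"grip":1,"x":0,"y":0,"z":10,"rx":0,"ry":0,"rz":0},{"grip":1,"x":0,"y":0,"z":6,"rx":0,"ry":0,"rz":0},{"grip":1,"x":0,"y":0,"z":3,"rx":0,"ry":0,"rz":0},{"grip":1,"x":0,"y":0,"z":0,"rx":0,"ry":0,"rz":0},{"grip":1,"x":0,"y":0,"z":0,"rx":0,"ry":0,"rz":0}]'
cat >> h.py <<'E'
fx=np.array([.539,-.4605,np.radians(-60.14)])
def infix(X):
    d=X[:2]-fx[:2]; a=fx[2]; return (np.array([np.cos(a)*d[0]+np.sin(a)*d[1],-np.sin(a)*d[0]+np.cos(a)*d[1],X[2]])*1000).round(1)
def st():
    from plant import get_state
    s=get_state(); R=Ro.from_quat(s["tcp_rot"]).as_matrix(); a=fx[2]; F=s["contact_force"]; w=s["wrist_torque"]
    u=np.array([np.cos(a),np.sin(a),0]); v=np.array([-np.sin(a),np.cos(a),0])
    print("t",round(s["time"],2),"tcp fix",infix(s["eef_pos"]),"yaw err deg",round(np.degrees(np.arctan2(R[1,0],R[0,0]))-(np.degrees(a)-90),2),"tilt z",R[:,2].round(4),"F fix",np.array([F@u,F@v,F[2]]).round(2),"op",round(s["opening"],3))
E
python3 -c "from h import *; st()"
```

```text
time: 6.43
eef_pos: [0.523, -0.4298, 0.1943]
tcp_rot: [-0.257, 0.966, -0.002, 0.001]
contact_force: [-0.6, 0.2, -0.5]
opening: 0.685
t 6.43 tcp fix [-34.6   1.4 194.3] yaw err deg -0.02 tilt z [ 0.0019 -0.0032 -1.    ] F fix [-0.46 -0.46 -0.46] op 0.685
```

```bash

python3 -m jog '[{"grip":1,"x":1.4,"y":0,"z":2,"rx":0,"ry":0,"rz":0},{"grip":1,"x":0,"y":0,"z":2,"rx":0,"ry":0,"rz":0},{"grip":1,"x":0,"y":0,"z":0,"rx":0,"ry":0,"rz":0}]'
python3 -c "from h import *; st()"
python3 -m jog '[{"grip":1,"x":0,"y":0,"z":1,"rx":0,"ry":0,"rz":0},{"grip":1,"x":0,"y":0,"z":0,"rx":0,"ry":0,"rz":0}]'
python3 -c "from h import *; st()"
python3 -m jog '[{"grip":1,"x":0,"y":0,"z":1,"rx":0,"ry":0,"rz":0},{"grip":1,"x":0,"y":0,"z":0,"rx":0,"ry":0,"rz":0}]'
python3 -c "from h import *; st()"
```

```text
time: 6.68
eef_pos: [0.5215, -0.4305, 0.1905]
tcp_rot: [-0.257, 0.966, -0.002, 0.001]
contact_force: [-0.1, 0.4, -1.3]
opening: 0.682
t 6.68 tcp fix [-34.7  -0.2 190.5] yaw err deg -0.04 tilt z [ 0.0019 -0.0033 -1.    ] F fix [-0.41  0.16 -1.26] op 0.682
time: 6.85
eef_pos: [0.5216, -0.4304, 0.1894]
tcp_rot: [-0.257, 0.966, -0.002, 0.0]
contact_force: [-0.3, 0.2, -1.7]
opening: 0.683
t 6.85 tcp fix [-3.480e+01 -1.000e-01  1.894e+02] yaw err deg -0.03 tilt z [ 0.0019 -0.0032 -1.    ] F fix [-0.33 -0.18 -1.66] op 0.683
time: 7.02
eef_pos: [0.5217, -0.4304, 0.1885]
tcp_rot: [-0.257, 0.966, -0.002, 0.001]
contact_force: [-0.7, 0.5, -0.9]
opening: 0.685
t 7.02 tcp fix [-3.470e+01 -1.000e-01  1.885e+02] yaw err deg -0.03 tilt z [ 0.002  -0.0033 -1.    ] F fix [-0.75 -0.4  -0.94] op 0.685
```

```bash

python3 -m jog '[{"grip":1,"x":0,"y":0,"z":1,"rx":0,"ry":0,"rz":0},{"grip":1,"x":0,"y":0,"z":0,"rx":0,"ry":0,"rz":0},{"grip":1,"x":0,"y":0,"z":0,"rx":0,"ry":0,"rz":0}]'
python3 -c "from h import *; st()"
python3 -m jog '[{"grip":1,"x":0,"y":0,"z":0.7,"rx":0,"ry":0,"rz":0},{"grip":1,"x":0,"y":0,"z":0,"rx":0,"ry":0,"rz":0},{"grip":1,"x":0,"y":0,"z":0,"rx":0,"ry":0,"rz":0}]'
python3 - <<'E'
from h import *
from plant import read_camera
import cv2
st()
for n in ("wrist","side"):
    c=read_camera(n); pickle.dump(c,open(n+"6.pkl","wb"))
    f=c["frame"][:,:,::-1]
    if n=="side": f=cv2.resize(f[215:355,230:410],None,fx=4,fy=4,interpolation=cv2.INTER_CUBIC)
    cv2.imwrite(f"pics/{n}6.png",f)
E
```

```text
time: 7.27
eef_pos: [0.5218, -0.4305, 0.1884]
tcp_rot: [-0.257, 0.966, -0.002, 0.0]
contact_force: [-1.5, 2.2, 5.3]
opening: 0.686
t 7.27 tcp fix [-34.6  -0.  188.4] yaw err deg -0.02 tilt z [ 0.0017 -0.0032 -1.    ] F fix [-2.64 -0.23  5.35] op 0.686
time: 7.52
eef_pos: [0.5218, -0.4306, 0.1883]
tcp_rot: [-0.257, 0.966, -0.002, 0.0]
contact_force: [-3.6, 2.8, 7.9]
opening: 0.68
t 7.52 tcp fix [-34.5  -0.  188.3] yaw err deg -0.02 tilt z [ 0.0014 -0.0029 -1.    ] F fix [-4.23 -1.7   7.86] op 0.68
```

View pics/wrist6.png

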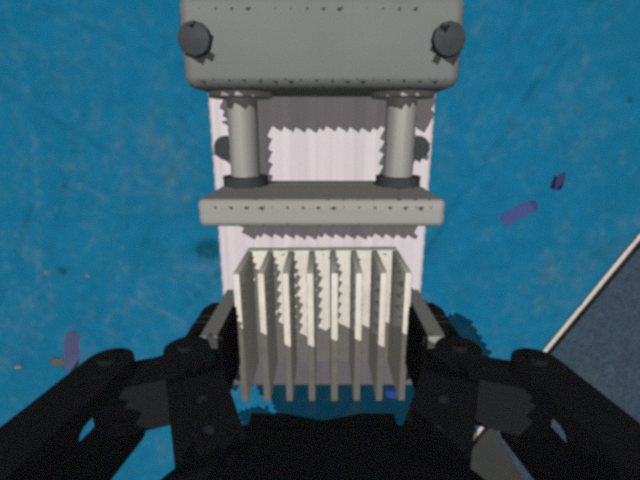

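View pics/side6.png

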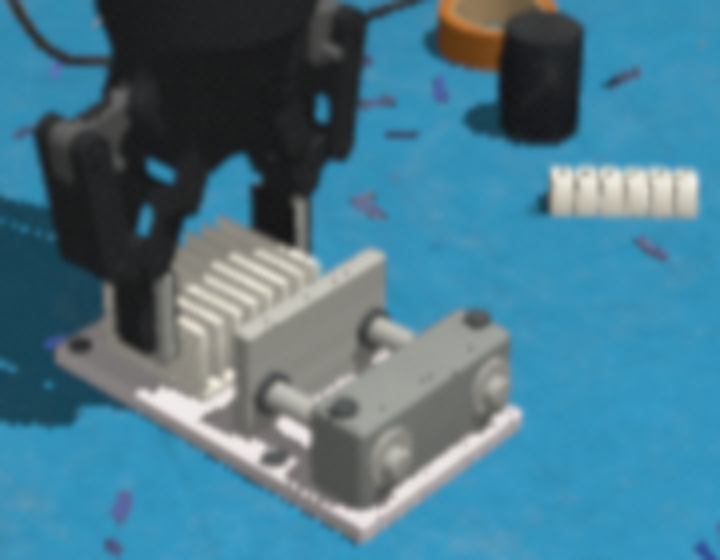

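The heatsink is down on the plate (TCP z 188.3, about 8 N) and centred: fence 200–444 px, heatsink mid at 322. I'll ease the down force, then advance.

```bash

python3 -m jog '[{"grip":1,"x":0,"y":0,"z":-1,"rx":0,"ry":0,"rz":0},{"grip":1,"x":0,"y":-2,"z":0,"rx":0,"ry":0,"rz":0},{"grip":1,"x":0,"y":-4,"z":0,"rx":0,"ry":0,"rz":0},{"grip":1,"x":0,"y":-4,"z":0,"rx":0,"ry":0,"rz":0},{"grip":1,"x":0,"y":-4,"z":0,"rx":0,"ry":0,"rz":0},{"grip":1,"x":0,"y":-2,"z":0,"rx":0,"ry":0,"rz":0},{"grip":1,"x":0,"y":0,"z":0,"rx":0,"ry":0,"rz":0},{"grip":1,"x":0,"y":0,"z":0,"rx":0,"ry":0,"rz":0}]'
python3 -c "from h import *; st()"
python3 -m jog '[{"grip":1,"x":0,"y":-2,"z":0,"rx":0,"ry":0,"rz":0},{"grip":1,"x":0,"y":-2,"z":0,"rx":0,"ry":0,"rz":0},{"grip":1,"x":0,"y":-2,"z":0,"rx":0,"ry":0,"rz":0},{"grip":1,"x":0,"y":0,"z":0,"rx":0,"ry":0,"rz":0},{"grip":1,"x":0,"y":0,"z":0,"rx":0,"ry":0,"rz":0}]'
python3 -c "from h import *; st()"
```

```text
time: 8.28
eef_pos: [0.5299, -0.4445, 0.1884]
tcp_rot: [-0.257, 0.966, -0.002, 0.001]
contact_force: [-0.8, 1.0, 5.3]
opening: 0.688
t 8.28 tcp fix [-1.840e+01  1.000e-01  1.884e+02] yaw err deg -0.03 tilt z [ 0.0026 -0.0037 -1.    ] F fix [-1.28 -0.19  5.29] op 0.688
time: 8.7
eef_pos: [0.5325, -0.4486, 0.1883]
tcp_rot: [-0.257, 0.966, 0.001, -0.0]
contact_force: [-3.7, 5.9, 9.3]
opening: 0.681
t 8.7 tcp fix [-13.5   0.3 188.3] yaw err deg -0.04 tilt z [-7.e-04  1.e-03 -1.e+00] F fix [-6.93 -0.3   9.27] op 0.681
```

```bash

python3 -m jog '[{"grip":1,"x":0,"y":-2,"z":-0.8,"rx":0,"ry":0,"rz":0},{"grip":1,"x":0,"y":-2,"z":0,"rx":0,"ry":0,"rz":0},{"grip":1,"x":0,"y":-2,"z":0,"rx":0,"ry":0,"rz":0},{"grip":1,"x":0,"y":-2,"z":0,"rx":0,"ry":0,"rz":0},{"grip":1,"x":0,"y":0,"z":0,"rx":0,"ry":0,"rz":0},{"grip":1,"x":0,"y":0,"z":0,"rx":0,"ry":0,"rz":0}]'
python3 - <<'E'
from h import *
from plant import read_camera
import cv2
st()
for n in ("wrist","side"):
    c=read_camera(n); pickle.dump(c,open(n+"7.pkl","wb"))
    f=c["frame"][:,:,::-1]
    if n=="side": f=cv2.resize(f[215:355,230:410],None,fx=4,fy=4,interpolation=cv2.INTER_CUBIC)
    cv2.imwrite(f"pics/{n}7.png",f)
E
```

```text
time: 9.2
eef_pos: [0.5361, -0.4547, 0.1884]
tcp_rot: [-0.257, 0.966, 0.003, -0.001]
contact_force: [-5.6, 9.8, 9.2]
opening: 0.683
t 9.2 tcp fix [ -6.5   0.3 188.4] yaw err deg -0.06 tilt z [-0.0031  0.0044 -1.    ] F fix [-1.129e+01  1.000e-02  9.200e+00] op 0.683
```

View pics/wrist7.png

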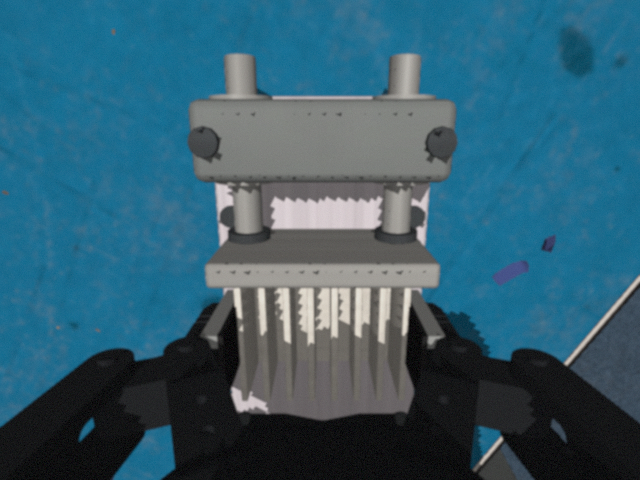

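View pics/side7.png

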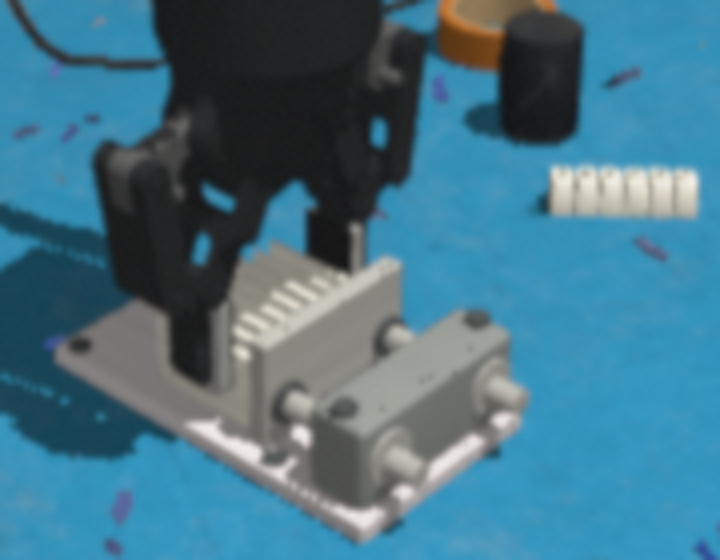

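```bash
python3 - <<'E'
from h import *
w=pickle.load(open("wrist7.pkl","rb"));w6=pickle.load(open("wrist6.pkl","rb"))
def at(c,px,z):
    o=-c["R"].T@c["t"]; ray=c["R"].T@(np.linalg.inv(c["intrinsics"])@[*px,1]); return infix(o+ray*(z-o[2])/ray[2])
print("rest",at(w6,(200,224),.051),at(w6,(443,224),.051)); print("now",at(w,(207,288),.051),at(w,(439,287),.051))
s=pickle.load(open("side7.pkl","rb")); S=lambda px:(np.array(px)+.5)/4-.5+np.array((230,215))
print("side rest",at(s,S((235,333)),.051),at(s,S((375,250)),.051),"now",at(s,S((255,343)),.051),at(s,S((392,258)),.051))
E
```

```text
rest [10.9 35.1 51. ] [ 10.9 -33.9  51. ]
now [18.3 34.9 51. ] [ 18.6 -34.1  51. ]
side rest [ 11.4 -34.9  51. ] [12.3 34.6 51. ] now [ 20.3 -34.6  51. ] [20.1 34.7 51. ]
```

Both cameras and the TCP agree on roughly 8 mm of fence travel (6.5 N); the fence is square and centred. About 6.5 mm to go.

```bash

python3 -m jog '[{"grip":1,"x":0,"y":-2,"z":-1.2,"rx":0,"ry":0,"rz":0},{"grip":1,"x":0,"y":-2,"z":0,"rx":0,"ry":0,"rz":0},{"grip":1,"x":0,"y":-2,"z":0,"rx":0,"ry":0,"rz":0},{"grip":1,"x":0,"y":-1.5,"z":0,"rx":0,"ry":0,"rz":0},{"grip":1,"x":0,"y":0,"z":0,"rx":0,"ry":0,"rz":0},{"grip":1,"x":0,"y":0,"z":0,"rx":0,"ry":0,"rz":0},{"grip":1,"x":0,"y":0,"z":0,"rx":0,"ry":0,"rz":0},{"grip":1,"x":0,"y":0,"z":0,"rx":0,"ry":0,"rz":0}]'
python3 - <<'E'
from h import *
from plant import read_camera
import cv2
st()
for n in ("wrist","side"):
    c=read_camera(n); pickle.dump(c,open(n+"8.pkl","wb"))
    f=c["frame"][:,:,::-1]
    if n=="side": f=cv2.resize(f[215:355,230:410],None,fx=4,fy=4,interpolation=cv2.INTER_CUBIC)
    cv2.imwrite(f"pics/{n}8.png",f)
E
```

```text
time: 9.97
eef_pos: [0.5393, -0.4604, 0.1885]
tcp_rot: [-0.257, 0.966, 0.004, -0.002]
contact_force: [-7.2, 11.3, 8.8]
opening: 0.684
t 9.97 tcp fix [1.000e-01 4.000e-01 1.885e+02] yaw err deg -0.07 tilt z [-0.0055  0.0077 -1.    ] F fix [-13.39  -0.63   8.85] op 0.684
```

View pics/wrist8.png

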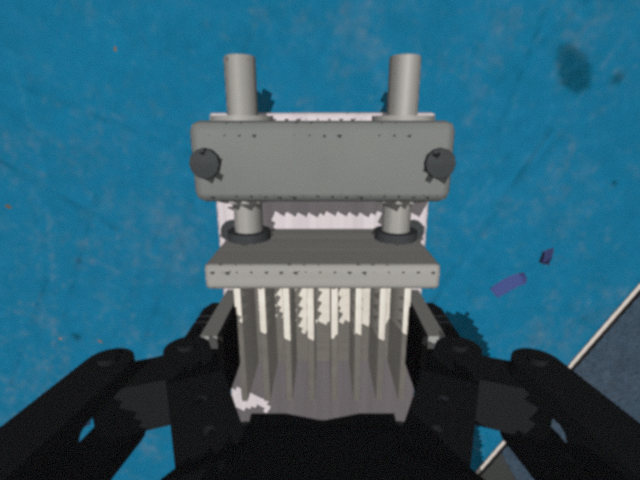

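View pics/side8.png

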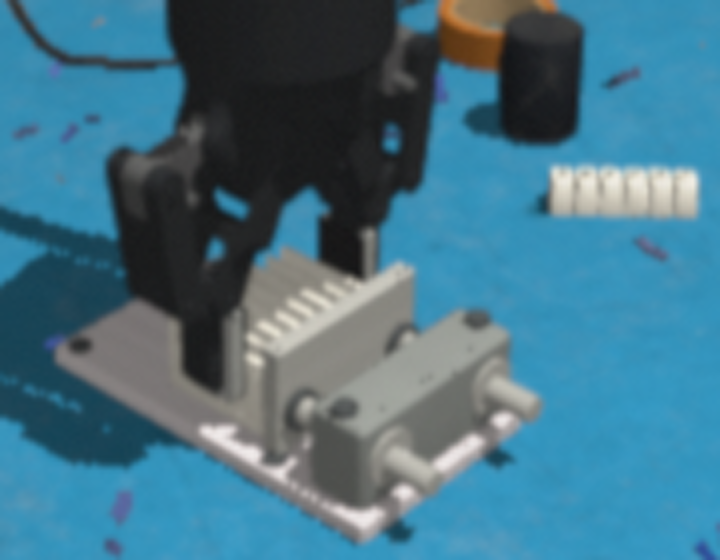

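```bash

python3 -m jog '[{"grip":1,"x":0,"y":0,"z":0,"rx":0,"ry":0,"rz":0},{"grip":1,"x":0,"y":0,"z":0,"rx":0,"ry":0,"rz":0},{"grip":1,"x":0,"y":0,"z":0,"rx":0,"ry":0,"rz":0},{"grip":1,"x":0,"y":0,"z":0,"rx":0,"ry":0,"rz":0},{"grip":1,"x":0,"y":0,"z":0,"rx":0,"ry":0,"rz":0},{"grip":1,"x":0,"y":0,"z":0,"rx":0,"ry":0,"rz":0},{"grip":1,"x":0,"y":0,"z":0,"rx":0,"ry":0,"rz":0},{"grip":1,"x":0,"y":0,"z":0,"rx":0,"ry":0,"rz":0}]'
python3 - <<'E'
from h import *
st()
w=pickle.load(open("wrist8.pkl","rb"))
def at(c,px,z):
    o=-c["R"].T@c["t"]; ray=c["R"].T@(np.linalg.inv(c["intrinsics"])@[*px,1]); return infix(o+ray*(z-o[2])/ray[2])
print("now",at(w,(206,288),.051),at(w,(439,287),.051))
s=pickle.load(open("side8.pkl","rb")); S=lambda px:(np.array(px)+.5)/4-.5+np.array((230,215))
print("side now",at(s,S((267,350)),.051),at(s,S((405,265)),.051))
E
```

```text
time: 10.73
eef_pos: [0.5394, -0.4604, 0.1884]
tcp_rot: [-0.257, 0.966, 0.004, -0.002]
contact_force: [-6.8, 10.5, 8.8]
opening: 0.685
t 10.73 tcp fix [1.000e-01 4.000e-01 1.884e+02] yaw err deg -0.07 tilt z [-0.0054  0.0078 -1.    ] F fix [-12.48  -0.63   8.76] op 0.685
now [24.3 35.2 51. ] [ 24.5 -34.1  51. ]
side now [ 25.9 -34.8  51. ] [26.4 34.3 51. ]
```

```bash
python3 - <<'E'
from plant import sign_off
print(sign_off())
E
python3 -c "from h import *; st()"
```

```text
the job is handed in; nothing more can be done
None
the job is handed in; nothing more can be done
```

I picked up the heatsink, set it flat on the base plate with the fins up, and pressed it against the fence. I handed the job in at about 11 s with the arm still gripping (60 N set) and pushing.

**Fence travel:** the estimates before hand-in were 13.5 mm (wrist camera), about 14.3 mm (side camera) and about 15 mm (arm position). They disagree by about 1.5 mm but all lie in the 10–20 mm range. They put the spring force at about 9.3–10 N.

**Force:** the wrist read 12.5 N along the push. That is more than the spring figure, which I put down to friction on the plate, since the arm was also pressing down with about 9 N. The contact force on the fence itself could not be measured directly.

**Alignment:** the tool was centred within about 0.4 mm, square within 0.1°, and tilted about 0.5°. It had not moved over the last 0.7 s.

**Bystanders:** the capacitor, terminal block and tape roll looked unmoved in the last side picture, except that only part of the tape roll was in frame.

Several early moves were refused because their rows lacked some keys. The robot did not move, and I re-sent them in full. I could not read the state after hand-in, so the final second itself is unchecked.

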